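# Feel for the seized roller on the packing track

### The job

One of the six bare rollers of the packing track has seized. Run your fingertips lightly along the tops of the bare rollers, starting with the one next to the end stop and working towards the wooden case, so that every roller that can turn is left visibly turned, and then finish with the fingertips resting lightly on top of the one that did not turn (its yellow crayon stroke is still on top), touching no other roller, and keep them there. Stay on top of the rollers, without reaching down between them or gripping one, and leave the case and everything lying about where it is.

Things in the scene. Friction and masses are not known exactly. Their poses are not given: they have to be found in the camera images.
- track: Bench-top gravity roller conveyor, fixed, level: two green side rails 915 mm long, 274 mm apart, flat tops 30 mm wide and 120 mm above the bench; nine steel rollers across it, six bare, three under the case. Origin: at bench level under the middle of the bare row. x runs along the rollers (away from the robot at yaw 0), y along the row towards the end stop, z up.
- stop_mid (a point): Middle of the top edge of the end stop: a yellow plate 5 mm thick across the whole track, 100 mm beyond the axle of the first bare roller, its top edge 170 mm above the bench (40 mm above the roller tops).
- stop_end (a point): Middle of the top line of the first bare roller, next to the end stop, 130 mm above the bench; fixed to the track, does not turn. The bare rollers are 50 mm in diameter and 230 mm long and lie 90 mm apart, at +-45, +-135 and +-225 mm along the track's y axis; this is the one at +225.
- case_end (a point): The middle of the top line of the last bare roller, next to the wooden case (130 mm above the bench); fixed to the track, does not turn.
- roller_a_mid (a point): Centre of bare roller a, on its axle, 25 mm below its top; 50 mm diameter, 230 mm long. The letters do not follow the order along the row.
- roller_b_mid (a point): Centre of bare roller b, on its axle, 25 mm below its top; 50 mm diameter, 230 mm long. The letters do not follow the order along the row.
- roller_c_mid (a point): Centre of bare roller c, on its axle, 25 mm below its top; 50 mm diameter, 230 mm long. The letters do not follow the order along the row.
- roller_d_mid (a point): Centre of bare roller d, on its axle, 25 mm below its top; 50 mm diameter, 230 mm long. The letters do not follow the order along the row.
- roller_e_mid (a point): Centre of bare roller e, on its axle, 25 mm below its top; 50 mm diameter, 230 mm long. The letters do not follow the order along the row.
- roller_f_mid (a point): Centre of bare roller f, on its axle, 25 mm below its top; 50 mm diameter, 230 mm long. The letters do not follow the order along the row.
- roller_a (a joint): Turn of bare roller a about its axle in rad; 0 at the start, with the yellow crayon stroke (190 mm long, 7.5 mm wide) on top. A free roller turns stiffly in its greased bearings: about 0.5 N along its top moves it and it stops within a few mm when let go. The seized one does not turn by hand.
- roller_b (a joint): Turn of bare roller b about its axle in rad; 0 at the start, with the yellow crayon stroke (190 mm long, 7.5 mm wide) on top. A free roller turns stiffly in its greased bearings: about 0.5 N along its top moves it and it stops within a few mm when let go. The seized one does not turn by hand.
- roller_c (a joint): Turn of bare roller c about its axle in rad; 0 at the start, with the yellow crayon stroke (190 mm long, 7.5 mm wide) on top. A free roller turns stiffly in its greased bearings: about 0.5 N along its top moves it and it stops within a few mm when let go. The seized one does not turn by hand.
- roller_d (a joint): Turn of bare roller d about its axle in rad; 0 at the start, with the yellow crayon stroke (190 mm long, 7.5 mm wide) on top. A free roller turns stiffly in its greased bearings: about 0.5 N along its top moves it and it stops within a few mm when let go. The seized one does not turn by hand.
- roller_e (a joint): Turn of bare roller e about its axle in rad; 0 at the start, with the yellow crayon stroke (190 mm long, 7.5 mm wide) on top. A free roller turns stiffly in its greased bearings: about 0.5 N along its top moves it and it stops within a few mm when let go. The seized one does not turn by hand.
- roller_f (a joint): Turn of bare roller f about its axle in rad; 0 at the start, with the yellow crayon stroke (190 mm long, 7.5 mm wide) on top. A free roller turns stiffly in its greased bearings: about 0.5 N along its top moves it and it stops within a few mm when let go. The seized one does not turn by hand.
- case: Flat nailed-shut wooden case of half-bottles, 265 x 230 x 80 mm, about 3 kg, standing loose on the three covered rollers; its nearer face is 65 mm from the axle of the last bare roller. Origin: centre of its underside. To be left alone.
- crayon: Yellow marking crayon, 12 x 62 x 12 mm, lying on the flat top of the track's side rail nearer the robot. Origin: centre of its underside. To be left alone.
- bottle_red: Dark half-bottle with red capsule, 60 mm diameter, 240 mm tall, standing beyond the track near the end stop. Origin: centre of its foot. To be left alone.
- bottle_gold: Dark half-bottle with gold capsule, 60 mm diameter, 240 mm tall, standing beyond the track near the case. Origin: centre of its foot. To be left alone.
- oiler: Copper oil can, 72 mm diameter, with a thin brass spout to 153 mm height, standing beyond the track. Origin: centre of its foot. To be left alone.
- bung: White silicone barrel bung, 62 mm diameter, 46 mm tall, standing on the case's lid. Origin: centre of its foot. To be left alone.
- mallet: Rubber mallet lying on the bench beyond the end stop, head 60 mm diameter and 100 mm long, handle 230 mm. Origin: under the middle of its head, at bench level. To be left alone.
- spanner: Steel spanner, 170 mm long, lying on the case's lid. Origin: centre of its underside. To be left alone.

How it is judged:
On the way, in this order (a step that is already met when the one before it is completed fails the run):
1. the fingertips pass low over roller 1 of the row, counted from the end stop (x of the grasp point in the frame of track between -0.11 and 0.11 m and y of the grasp point in the frame of track between 0.195 and 0.255 m and z of the grasp point in the frame of track below 0.175 m), for 0.02 s.
2. the fingertips pass low over roller 2 of the row, counted from the end stop (x of the grasp point in the frame of track between -0.11 and 0.11 m and y of the grasp point in the frame of track between 0.105 and 0.165 m and z of the grasp point in the frame of track below 0.175 m), for 0.02 s.
3. the fingertips pass low over roller 3 of the row, counted from the end stop (x of the grasp point in the frame of track between -0.11 and 0.11 m and y of the grasp point in the frame of track between 0.015 and 0.075 m and z of the grasp point in the frame of track below 0.175 m), for 0.02 s.
4. the fingertips pass low over roller 4 of the row, counted from the end stop (x of the grasp point in the frame of track between -0.11 and 0.11 m and y of the grasp point in the frame of track between -0.075 and -0.015 m and z of the grasp point in the frame of track below 0.175 m), for 0.02 s.
5. the fingertips pass low over roller 5 of the row, counted from the end stop (x of the grasp point in the frame of track between -0.11 and 0.11 m and y of the grasp point in the frame of track between -0.165 and -0.105 m and z of the grasp point in the frame of track below 0.175 m), for 0.02 s.
6. the fingertips pass low over roller 6 of the row, counted from the end stop (x of the grasp point in the frame of track between -0.11 and 0.11 m and y of the grasp point in the frame of track between -0.255 and -0.195 m and z of the grasp point in the frame of track below 0.175 m), for 0.02 s.
At the end, for the whole second after the job is handed in: The five free rollers each stand turned by over 0.25 rad (6 mm of rim); the fingers rest on the seized roller, itself unturned (within 0.1 rad), with 0.3 to 30 N and touch no other bare roller; the case and the other loose things are within 20 mm of where they were ((((value of joint roller_a above 0.25 rad or value of joint roller_a below -0.25 rad) and contact force between the fingers and roller_a below 0.3 N) or (value of joint roller_a between -0.1 and 0.1 rad and contact force between the fingers and roller_a between 0.3 and 30 N)) and (((value of joint roller_b above 0.25 rad or value of joint roller_b below -0.25 rad) and contact force between the fingers and roller_b below 0.3 N) or (value of joint roller_b between -0.1 and 0.1 rad and contact force between the fingers and roller_b between 0.3 and 30 N)) and (((value of joint roller_c above 0.25 rad or value of joint roller_c below -0.25 rad) and contact force between the fingers and roller_c below 0.3 N) or (value of joint roller_c between -0.1 and 0.1 rad and contact force between the fingers and roller_c between 0.3 and 30 N)) and (((value of joint roller_d above 0.25 rad or value of joint roller_d below -0.25 rad) and contact force between the fingers and roller_d below 0.3 N) or (value of joint roller_d between -0.1 and 0.1 rad and contact force between the fingers and roller_d between 0.3 and 30 N)) and (((value of joint roller_e above 0.25 rad or value of joint roller_e below -0.25 rad) and contact force between the fingers and roller_e below 0.3 N) or (value of joint roller_e between -0.1 and 0.1 rad and contact force between the fingers and roller_e between 0.3 and 30 N)) and (((value of joint roller_f above 0.25 rad or value of joint roller_f below -0.25 rad) and contact force between the fingers and roller_f below 0.3 N) or (value of joint roller_f between -0.1 and 0.1 rad and contact force between the fingers and roller_f between 0.3 and 30 N)) and distance of each of case, crayon, bottle_red, bottle_gold, oiler, bung, mallet, spanner from where it was at the start of the episode below 0.02 m); the arm keeps its last pose, push and grip.
It fails at once if the case or another loose thing is moved over 20 mm, lifted or knocked over (distance of any of case, crayon, bottle_red, bottle_gold, oiler, bung, mallet, spanner from where it was at the start of the episode above 0.02 m or angle between any of case, crayon, bottle_red, bottle_gold, oiler, bung, mallet, spanner's own z axis and vertical above 0.25 rad).
It fails at once if a roller is pressed hard (over 40 N) (contact force between the fingers and roller_a above 40 N or contact force between the fingers and roller_b above 40 N or contact force between the fingers and roller_c above 40 N or contact force between the fingers and roller_d above 40 N or contact force between the fingers and roller_e above 40 N or contact force between the fingers and roller_f above 40 N).
It fails at once if the fingers reach down between the rollers or straddle one to grip it (the grasp point sinks below the roller tops) (z of the grasp point in the frame of track below 0.13 m and x of the grasp point in the frame of track between -0.12 and 0.12 m and y of the grasp point in the frame of track between -0.28 and 0.3 m).
It also fails if it takes over 58 s, if anything falls off the work surface, if the arm or the gripper's body presses on something with over 40 N, if the wrist force passes 120 N, or if a joint passes its speed limit or range.

### The arm

A 6-joint arm with a two-finger parallel gripper is mounted at the origin on the work surface. World frame = base frame: x ahead of the robot, y to its left, z up, the work surface at z = 0. Lengths are in m, angles in rad, forces in N, time in s.
With the tool pointing down it reaches from about 0.425 to 0.95 m from the base axis. Payload 3.5 kg.
Tool frame: the origin (TCP) lies at the very end of the fingers, on their centre line; the grasp point (between the pads) lies ctrl.grip_point_offset behind it (ctrl.grip_point_offset is the distance from the TCP to the grasp point, in m); z points along the fingers, y is the direction in which the jaws open and shut (so a half turn about z gives the same grasp; the last joint's range is limited). The gripper opens to 85 mm and grips with 20 to 120 N. Pads are 22 mm wide; open, the fingers measure 114 mm over their backs; the gripper's body (76 mm by 85 mm) begins 54 mm behind the grasp point. The pads swing forward as they close: fully open they stand 13 mm farther back than shut.
Start: joints at [-1.31, 0.286, 1.577, -0, 1.279, -0.15], TCP at [0.27, -0.619, 0.231] pointing down, gripper open.
Joint ranges: [-2.77, 2.77], [-0.9, 2.22], [0.21, 2.48], [-1.53, 4.67], [0.24, 2.81], [-2.84, 2.84]. Speed limits (rad/s): [2.79, 2.79, 3.14, 3.14, 3.14, 3.14].

### API

Orientations are given as a unit quaternion [x, y, z, w].
In Python, from plant import ctrl gives the robot as it stands.
- The arm moves only by the tool servo_tool, never from a script. Its argument "increments" is a list of rows, each a list of 5 numbers: the opening, from 0 (shut) to 1 (fully open), then the shift along the world's x, y, z in units of 40 mm (1.0 is 40 mm), then the turn about the world's z in units of 5 degrees (1.0 is 5 degrees). A call has exactly 10 rows; each row is the pose to reach, as a shift and turn from the pose measured when the call began; what a row does not reach only later rows make up. A row lasts 1/12 s, in which the tool goes at most 41.7 mm and 7.16 degrees, less where a joint would pass 70% of its speed; a pose out of reach is approached as far as the arm can. A call with a gripper value outside its range is refused whole. The fingers move at their own pace and stop on an object; "grip_force" is the grip in N (left out, the last holds). Time passes only in rows, so rows that repeat a pose let the fingers close, or fill a call up. It gives the time, the measured TCP pose, the force and the opening at its end, in the units of the state.
- ctrl.get_state(): the state, without advancing time (a new reading comes with each control period).
- ctrl.read_camera(name): name is "scene" or "top" or "wrist"; returns a dict with "frame" (400x640x3 uint8, red, green, blue), "K" (3x3 intrinsics, pixels), "extrinsics" (4x4, takes a point from camera to world coordinates). Camera axes: x right, y down, z forward; pixel columns grow to the right and rows downward; lengths in m; the calibration is good to about 2 mm. A picture is of the moment at which its call begins. There is no depth.
- ctrl.sign_off(): hands the job in, once; it reports no verdict.
Trained networks look in a picture, given as the dict that the camera call returned (one of the last four; its "shot" number tells which), for a name from the list of things; names that differ only in an ending like _2 or _b are one class to them, and where a whole thing is asked for, a point or a joint stands for the part that bears it (a point fixed in the world has none). Each returns a list of dicts, best first, with "conf" (0 to 1); they miss things now and then, are a little off and sometimes report something else, mostly with a low value. They report only what shows in the picture. A call takes as long as a camera call.
- ctrl.masks_of(picture, query): "region" (400x640 bool, what is visible of it) and "extent" ([left, top, right, bottom] in pixels, round what is visible of it).
- ctrl.landmark_of(picture, query): "centre" ([row, column] in pixels: a listed point, or the origin of a listed thing).
The state is a dict: "time": time; "qpos": joint angles; "dq": joint speeds; "joint_efforts": joint torques, N m; "eef_pos": TCP position; "tcp_rot": TCP orientation; "contact_force": force on the tool from outside, world axes, zero at the start; "wrist_torque": the same for the moment, N m; "opening": opening from 0.0 (shut) to 1.0 (fully open).
Only numpy, scipy, OpenCV 4.12 (cv2) and the standard library are available. Lean on these libraries where they do the work, as an engineer would, in place of code of your own. Each camera call takes 0.05 s, during which the arm holds its last target. There are 200 camera calls.

## Working session

There is one attempt and no reset: what is moved stays moved. The work goes in short steps, Python scripts to look and compute and a tool call to move; the robot and the scene stay as the last step left them, time stands still between calls to the robot, and variables do not carry over. Pictures are saved under pics/ and viewed, about 8 in all and at most 12, crops included, and the job is handed in when it is done.

Besides the shell and the picture viewer there is one more tool, called as name(argument=value, ...), one argument or row to a line, values as JSON. servo_tool: Moves the arm, as the interface text tells. Its arguments: {"type":"object","properties":{"increments":{"type":"array"},"grip_force":{"type":"number"}},"required":["increments"]}

```bash
mkdir -p pics
cat > h.py <<'E'
import numpy as np, cv2
from plant import ctrl
def px2w(p,rc,z):
    K=np.array(p["K"]);T=np.array(p["extrinsics"])
    d=T[:3,:3]@np.linalg.inv(K)@np.array([rc[1],rc[0],1.]);o=T[:3,3]
    return o+d*(z-o[2])/d[2]
def save(p,n): cv2.imwrite("pics/"+n+".png",cv2.cvtColor(p["frame"],cv2.COLOR_RGB2BGR))
E
python3 - <<'E'
from h import *
s=ctrl.get_state();print({k:np.round(v,3).tolist() for k,v in s.items()},ctrl.grip_point_offset)
for cam in("top","scene"):
    p=ctrl.read_camera(cam);save(p,cam+"0")
    for n,z in(("stop_mid",.17),("stop_end",.13),("case_end",.13),("roller_a_mid",.105),("case",.13),("crayon",.12),("bottle_red",0)):
        r=ctrl.landmark_of(p,n)
        for q in r[:6 if n[:2]=="ro" else 1]: print(cam,n,round(q["conf"],2),np.round(q["centre"]),np.round(px2w(p,q["centre"],z),3))
E
```

```text
{'time': 0.0, 'qpos': [-1.31, 0.287, 1.578, -0.0, 1.279, -0.15], 'dq': [-0.0, 0.002, 0.001, -0.001, 0.0, 0.0], 'joint_efforts': [-0.0, -40.598, -29.263, -0.0, 0.006, 0.0], 'eef_pos': [0.269, -0.618, 0.23], 'tcp_rot': [0.979, 0.204, -0.0, -0.001], 'contact_force': [-0.956, 0.774, -0.383], 'wrist_torque': [0.053, 0.013, -0.024], 'opening': 1.0} 0.0187
top roller_a_mid 0.77 [224. 307.] [0.516 0.046 0.105]
top case 0.68 [208. 478.] [ 0.554 -0.411  0.13 ]
top crayon 0.69 [278. 266.] [0.376 0.154 0.12 ]
top bottle_red 0.79 [159. 260.] [0.724 0.189 0.   ]
scene stop_mid 0.65 [197. 408.] [0.469 0.309 0.17 ]
scene stop_end 0.88 [202. 378.] [0.497 0.223 0.13 ]
scene case_end 0.82 [163. 258.] [ 0.537 -0.235  0.13 ]
scene roller_a_mid 0.57 [191. 327.] [0.512 0.038 0.105]
scene case 0.96 [150. 220.] [ 0.547 -0.402  0.13 ]
scene crayon 0.66 [174. 379.] [0.358 0.158 0.12 ]
scene bottle_red 0.88 [267. 332.] [0.714 0.179 0.   ]
```

View pics/top0.png

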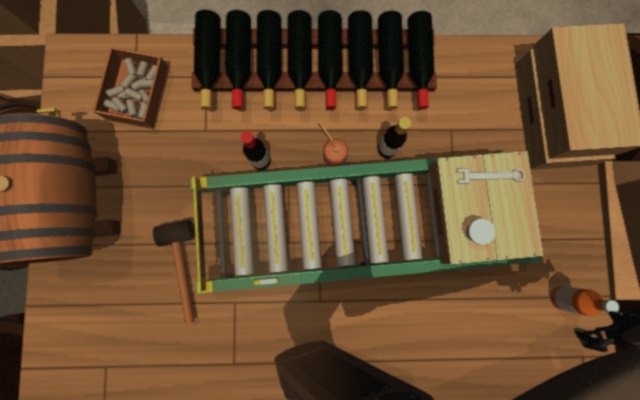

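View pics/scene0.png

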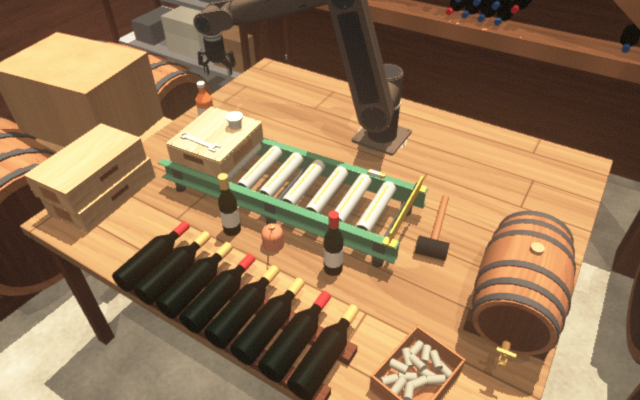

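The top view shows the stop at the left (col ~200). The six strokes sit at cols 240 to 408, the case is at the right, and the crayon is on the near rail (266,280). The landmarks give a track yaw of about +5° and a centre near (0.517, -0.006). I'll refine that with the strokes.

```bash
cat >> h.py <<'E'
def strokes(p):
    f=p["frame"];h=cv2.cvtColor(f,cv2.COLOR_RGB2HSV);m=cv2.inRange(h,(20,75,110),(36,255,255))
    m[:178]=0;m[266:]=0;m[:,:226]=0;m[:,425:]=0
    n,l,st,c=cv2.connectedComponentsWithStats(m)
    return sorted([(round(c[i][0],1),round(c[i][1],1),int(st[i,4]),np.round(px2w(p,c[i][::-1],.13),3).tolist()) for i in range(1,n) if st[i,4]>25])
E
python3 - <<'E'
from h import *
p=ctrl.read_camera("top")
S=strokes(p)
for s in S:print(s)
P=np.array([s[3][:2] for s in S])
if len(P)==6:
    d=P[0]-P[-1];print(np.linalg.norm(d),np.degrees(np.arctan2(-d[0],d[1])),P.mean(0))
E
```

```text
(np.float64(239.4), np.float64(230.4), 276, [0.501, 0.221, 0.13])
(np.float64(274.1), np.float64(228.2), 280, [0.506, 0.131, 0.13])
(np.float64(308.4), np.float64(225.2), 284, [0.513, 0.041, 0.13])
(np.float64(342.4), np.float64(221.1), 285, [0.523, -0.048, 0.13])
(np.float64(376.3), np.float64(218.6), 292, [0.528, -0.138, 0.13])
(np.float64(410.0), np.float64(215.8), 281, [0.535, -0.228, 0.13])
0.45028546501080846 4.330391564067207 [ 0.51766667 -0.0035    ]
```

servo_tool(
  increments=[
    [0,0,0,0.6,0],
    [0,0,0,1.5,0],
    [0,0.5,0.5,2.4,0],
    [0,1,1.3,2.5,-0.4],
    [0,1.5,2.2,2.5,-0.8],
    [0,2,3.1,2.5,-1.2],
    [0,2.5,4,2.5,-1.6],
    [0,3,4.9,2.5,-2.0],
    [0,3.5,5.8,2.5,-2.4],
    [0,4,6.7,2.5,-2.8],
  ],
  grip_force=20,
)

```text
time: 1.68
eef_pos: [0.4301, -0.349, 0.3316]
tcp_rot: [0.997, 0.082, 0.0, 0.0]
contact_force: [0.1, -0.6, -0.6]
opening: 0.0
```

servo_tool(
  increments=[
    [0,0.2,0.9,0,0],
    [0,0.4,1.8,0,-0.2],
    [0,0.6,2.7,0,-0.4],
    [0,0.8,3.6,0,-0.6],
    [0,1.0,4.5,0,-0.8],
    [0,1.2,5.4,0,-1],
    [0,1.4,6.3,0,-1],
    [0,1.6,7.2,0,-1],
    [0,1.8,8.1,0,-1],
    [0,1.8,9.0,0,-1],
  ],
)

```text
time: 2.52
eef_pos: [0.5026, 0.0129, 0.3319]
tcp_rot: [0.999, 0.039, 0.001, 0.0]
contact_force: [-0.1, 1.0, 0.4]
opening: -0.001
```

servo_tool(
  increments=[
    [0,0,0.9,0,0],
    [0,0,1.8,0,0],
    [0,0,2.7,0,0],
    [0,0,3.6,-0.6,0],
    [0,0,4.5,-1.4,0],
    [0,0,5.2,-2.2,0],
    [0,0,5.4,-3.0,0],
    [0,0,5.4,-3.8,0],
    [0,0,5.4,-4.4,0],
    [0,0,5.4,-4.5,0],
  ],
)

```text
time: 3.35
eef_pos: [0.4989, 0.2284, 0.1461]
tcp_rot: [0.999, 0.039, -0.004, 0.001]
contact_force: [-0.7, -0.3, -0.8]
opening: 0.001
```

servo_tool(
  increments=[
    [0,0,0,0,0],
    [0,0,0,-0.1,0],
    [0,0,0,-0.2,0],
    [0,0,0,-0.28,0],
    [0,0,0,-0.34,0],
    [0,0,0,-0.37,0],
    [0,0,0,-0.39,0],
    [0,0,0,-0.4,0],
    [0,0,0,-0.41,0],
    [0,0,0,-0.41,0],
  ],
)

```text
time: 4.18
eef_pos: [0.4991, 0.2285, 0.13]
tcp_rot: [0.999, 0.039, -0.004, 0.001]
contact_force: [0.8, 0.2, 0.3]
opening: -0.003
```

servo_tool(
  increments=[
    [0,0,0,-0.01,0],
    [0,0,0,-0.02,0],
    [0,0,0,-0.02,0],
    [0,0,0,-0.03,0],
    [0,0,0,-0.03,0],
    [0,0,0,-0.04,0],
    [0,0,0,-0.04,0],
    [0,0,0,-0.04,0],
    [0,0,0,-0.04,0],
    [0,0,0,-0.04,0],
  ],
)

```text
time: 5.02
eef_pos: [0.4992, 0.2289, 0.1297]
tcp_rot: [0.999, 0.039, -0.004, 0.001]
contact_force: [-4.3, -0.1, 7.7]
opening: 0.001
```

servo_tool(
  increments=[
    [0,0,-0.05,-0.03,0],
    [0,0,-0.1,-0.03,0],
    [0,0.01,-0.15,-0.03,0],
    [0,0.01,-0.2,-0.03,0],
    [0,0.02,-0.25,-0.03,0],
    [0,0.02,-0.3,-0.03,0],
    [0,0.03,-0.35,-0.03,0],
    [0,0.03,-0.4,-0.03,0],
    [0,0.03,-0.4,-0.03,0],
    [0,0.03,-0.4,-0.03,0],
  ],
)

```text
time: 5.85
eef_pos: [0.5005, 0.2129, 0.1298]
tcp_rot: [0.999, 0.039, -0.004, 0.001]
contact_force: [-2.9, -1.0, 8.0]
opening: 0.003
```

Run:
```python
from h import *
p=ctrl.read_camera("scene");save(p,"s1");cv2.imwrite("pics/s1c.png",cv2.resize(cv2.cvtColor(p["frame"],cv2.COLOR_RGB2BGR)[110:270,220:450],None,fx=3,fy=3))
```

```text
(no output)
```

View pics/s1c.png

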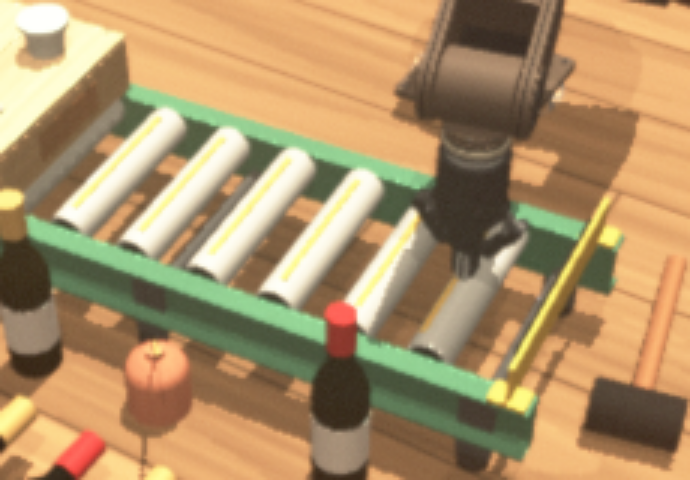

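Roller 1's stroke has swung to the case side at about (430,320) in the crop, so it turned. The others still have theirs on top. On to roller 2.

servo_tool(
  increments=[
    [0,0,0,0.15,0],
    [0,0,0,0.3,0],
    [0,0.05,-0.5,0.3,0],
    [0,0.1,-1.0,0.3,0],
    [0,0.12,-1.5,0.3,0],
    [0,0.12,-1.75,0.3,0],
    [0,0.12,-1.75,0.2,0],
    [0,0.12,-1.75,0.1,0],
    [0,0.12,-1.75,0.03,0],
    [0,0.12,-1.75,0,0],
  ],
)

```text
time: 6.73
eef_pos: [0.5047, 0.1436, 0.1289]
tcp_rot: [0.999, 0.04, -0.005, 0.001]
contact_force: [-0.5, 1.6, 2.3]
opening: 0.0
```

servo_tool(
  increments=[
    [0,0,0,-0.02,0],
    [0,0,0,-0.03,0],
    [0,0,-0.06,-0.03,0],
    [0,0,-0.12,-0.03,0],
    [0,0.01,-0.18,-0.03,0],
    [0,0.02,-0.24,-0.03,0],
    [0,0.02,-0.3,-0.03,0],
    [0,0.03,-0.36,-0.03,0],
    [0,0.03,-0.42,-0.03,0],
    [0,0.03,-0.45,-0.03,0],
  ],
)

```text
time: 7.57
eef_pos: [0.5062, 0.1264, 0.1299]
tcp_rot: [0.999, 0.04, -0.005, 0.001]
contact_force: [-5.6, 1.0, 10.5]
opening: -0.003
```

servo_tool(
  increments=[
    [0,0,0,0.15,0],
    [0,0,0,0.3,0],
    [0,0.05,-0.5,0.3,0],
    [0,0.1,-1.0,0.3,0],
    [0,0.15,-1.5,0.3,0],
    [0,0.15,-1.85,0.3,0],
    [0,0.15,-1.85,0.2,0],
    [0,0.15,-1.85,0.1,0],
    [0,0.15,-1.85,0.03,0],
    [0,0.15,-1.85,0,0],
  ],
)

```text
time: 8.4
eef_pos: [0.5116, 0.0534, 0.129]
tcp_rot: [0.999, 0.041, -0.006, 0.001]
contact_force: [-1.7, 0.8, 3.4]
opening: -0.001
```

servo_tool(
  increments=[
    [0,0,0,-0.02,0],
    [0,0,0,-0.02,0],
    [0,0,-0.06,-0.02,0],
    [0,0,-0.12,-0.02,0],
    [0,0.01,-0.18,-0.02,0],
    [0,0.02,-0.24,-0.02,0],
    [0,0.02,-0.3,-0.02,0],
    [0,0.03,-0.36,-0.02,0],
    [0,0.03,-0.42,-0.02,0],
    [0,0.03,-0.45,-0.02,0],
  ],
)

```text
time: 9.23
eef_pos: [0.5131, 0.0354, 0.1299]
tcp_rot: [0.999, 0.041, -0.006, 0.001]
contact_force: [-4.0, 0.2, 9.2]
opening: 0.004
```

Run:
```python
from h import *
p=ctrl.read_camera("scene");cv2.imwrite("pics/s2c.png",cv2.resize(cv2.cvtColor(p["frame"],cv2.COLOR_RGB2BGR)[110:270,220:450],None,fx=3,fy=3))
```

```text
(no output)
```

View pics/s2c.png

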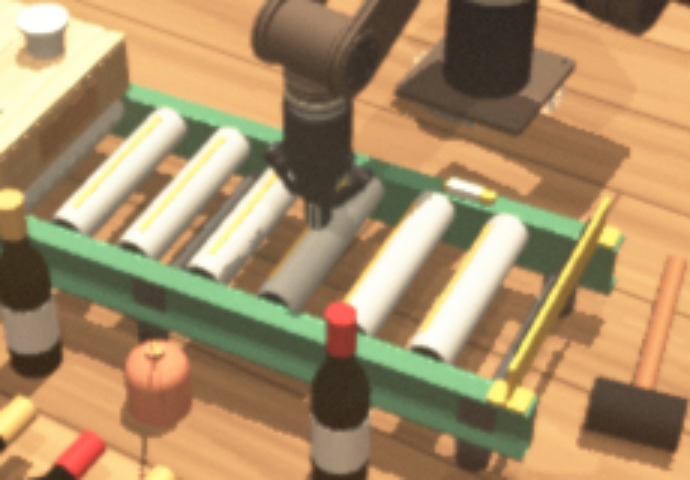

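Rollers 1 and 2 show their strokes swung to the case side. Roller 3, under the tool, also shows its stroke at the left edge (~275,270). On to rollers 4, 5 and 6.

servo_tool(
  increments=[
    [0,0,0,0.15,0],
    [0,0,0,0.3,0],
    [0,0.05,-0.5,0.3,0],
    [0,0.1,-1.0,0.3,0],
    [0,0.15,-1.5,0.3,0],
    [0,0.17,-1.83,0.3,0],
    [0,0.17,-1.83,0.2,0],
    [0,0.17,-1.83,0.1,0],
    [0,0.17,-1.83,0.03,0],
    [0,0.17,-1.83,0,0],
  ],
)

```text
time: 10.12
eef_pos: [0.5193, -0.0369, 0.1291]
tcp_rot: [0.999, 0.041, -0.006, 0.0]
contact_force: [-3.1, 1.2, 4.6]
opening: 0.001
```

servo_tool(
  increments=[
    [0,0,0,-0.02,0],
    [0,0,0,-0.02,0],
    [0,0,-0.06,-0.02,0],
    [0,0,-0.12,-0.02,0],
    [0,0.01,-0.18,-0.02,0],
    [0,0.02,-0.24,-0.02,0],
    [0,0.02,-0.3,-0.02,0],
    [0,0.03,-0.36,-0.02,0],
    [0,0.03,-0.42,-0.02,0],
    [0,0.03,-0.45,-0.02,0],
  ],
)

```text
time: 10.95
eef_pos: [0.5208, -0.0549, 0.1299]
tcp_rot: [0.999, 0.042, -0.006, 0.001]
contact_force: [-3.7, 0.5, 7.4]
opening: 0.0
```

servo_tool(
  increments=[
    [0,0,0,0.15,0],
    [0,0,0,0.3,0],
    [0,0.05,-0.5,0.3,0],
    [0,0.1,-1.0,0.3,0],
    [0,0.12,-1.5,0.3,0],
    [0,0.12,-1.83,0.3,0],
    [0,0.12,-1.83,0.2,0],
    [0,0.12,-1.83,0.1,0],
    [0,0.12,-1.83,0.03,0],
    [0,0.12,-1.83,0,0],
  ],
)

```text
time: 11.78
eef_pos: [0.5251, -0.1272, 0.1293]
tcp_rot: [0.999, 0.043, -0.007, 0.001]
contact_force: [-2.2, 0.3, 4.7]
opening: 0.0
```

servo_tool(
  increments=[
    [0,0,0,-0.02,0],
    [0,0,0,-0.02,0],
    [0,0,-0.06,-0.02,0],
    [0,0,-0.12,-0.02,0],
    [0,0.01,-0.18,-0.02,0],
    [0,0.02,-0.24,-0.02,0],
    [0,0.02,-0.3,-0.02,0],
    [0,0.03,-0.36,-0.02,0],
    [0,0.03,-0.42,-0.02,0],
    [0,0.03,-0.45,-0.02,0],
  ],
)

```text
time: 12.62
eef_pos: [0.5275, -0.1439, 0.13]
tcp_rot: [0.999, 0.043, -0.006, -0.0]
contact_force: [-0.1, 4.1, 6.1]
opening: -0.003
```

servo_tool(
  increments=[
    [0,0,0,0.15,0],
    [0,0,0,0.3,0],
    [0,0.05,-0.5,0.3,0],
    [0,0.1,-1.0,0.3,0],
    [0,0.12,-1.5,0.3,0],
    [0,0.12,-1.75,0.3,0],
    [0,0.12,-1.75,0.2,0],
    [0,0.12,-1.75,0.1,0],
    [0,0.12,-1.75,0.03,0],
    [0,0.12,-1.75,0,0],
  ],
)

```text
time: 13.45
eef_pos: [0.5317, -0.2126, 0.1287]
tcp_rot: [0.999, 0.043, -0.006, -0.001]
contact_force: [-0.4, 0.5, -0.1]
opening: -0.001
```

servo_tool(
  increments=[
    [0,0,0,-0.02,0],
    [0,0,0,-0.02,0],
    [0,0,-0.06,-0.02,0],
    [0,0,-0.12,-0.02,0],
    [0,0.01,-0.18,-0.02,0],
    [0,0.02,-0.24,-0.02,0],
    [0,0.02,-0.3,-0.02,0],
    [0,0.03,-0.36,-0.02,0],
    [0,0.03,-0.42,-0.02,0],
    [0,0.03,-0.42,-0.02,0],
  ],
)

```text
time: 14.28
eef_pos: [0.5332, -0.2308, 0.13]
tcp_rot: [0.999, 0.043, -0.006, 0.0]
contact_force: [-3.1, -1.1, 6.8]
opening: 0.001
```

servo_tool(
  increments=[
    [0,0,0,0.15,0],
    [0,0,0,0.4,0],
    [0,0,0,1.0,0],
    [0,0,0,2,0],
    [0,-0.3,0,3,0],
    [0,-0.6,0,3.2,0],
    [0,-0.9,0,3.2,0],
    [0,-1.2,0,3.2,0],
    [0,-1.5,0,3.2,0],
    [0,-1.5,0,3.2,0],
  ],
)

```text
time: 15.12
eef_pos: [0.4721, -0.2308, 0.2589]
tcp_rot: [0.999, 0.043, -0.006, 0.001]
contact_force: [-0.5, -0.1, -0.5]
opening: 0.003
```

Run:
```python
from h import *
p=ctrl.read_camera("scene");cv2.imwrite("pics/s3c.png",cv2.resize(cv2.cvtColor(p["frame"],cv2.COLOR_RGB2BGR)[110:270,220:450],None,fx=3,fy=3))
p=ctrl.read_camera("top");save(p,"t3")
for s in strokes(p):print(s)
```

```text
(np.float64(244.7), np.float64(213.7), 153, [0.544, 0.208, 0.13])
(np.float64(278.6), np.float64(199.0), 49, [0.583, 0.119, 0.13])
(np.float64(373.6), np.float64(192.5), 75, [0.598, -0.133, 0.13])
```

View pics/s3c.png

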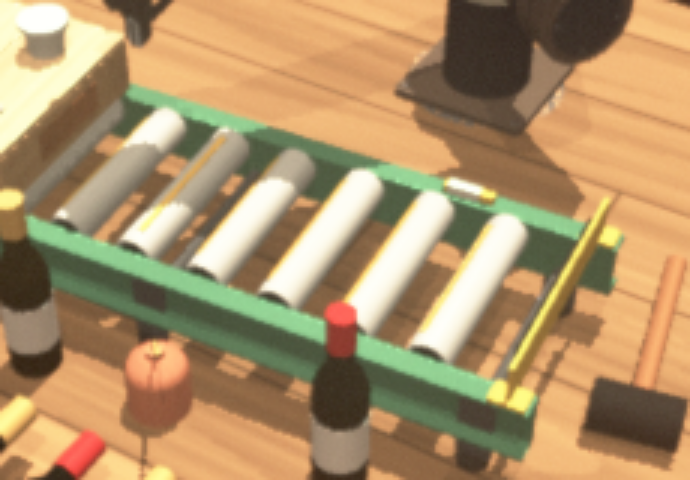

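Roller 5 keeps its stroke on top (~185,180), and its drag gave a 4 N friction force, so it is the seized one. Roller 6 is in shadow, so I'll check it in the top picture.

Run:
```python
import cv2
cv2.imwrite("pics/t3c.png",cv2.convertScaleAbs(cv2.resize(cv2.imread("pics/t3.png")[160:280,220:440],None,fx=3.5,fy=3.5),alpha=1.5))
```

```text
(no output)
```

View pics/t3c.png

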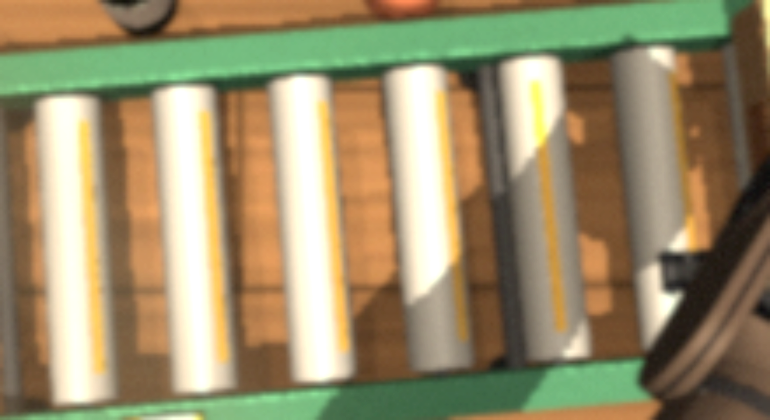

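Strokes 1 to 4 and 6 are all shifted to the case side, and number 5 is still centred. Now I'll go back to roller 5 and rest there.

servo_tool(
  increments=[
    [0,0.4,0.7,0,0],
    [0,0.8,1.4,0,0],
    [0,1.2,2.1,0,0],
    [0,1.4,2.3,-0.4,0],
    [0,1.4,2.3,-1.1,0],
    [0,1.4,2.3,-1.8,0],
    [0,1.4,2.3,-2.5,0],
    [0,1.4,2.3,-2.8,0],
    [0,1.4,2.3,-3.0,0],
    [0,1.4,2.3,-3.1,0],
  ],
)

```text
time: 16.05
eef_pos: [0.5296, -0.1388, 0.134]
tcp_rot: [0.999, 0.043, -0.006, 0.0]
contact_force: [0.1, -1.0, 0.1]
opening: 0.003
```

servo_tool(
  increments=[
    [0,0,0,-0.03,0],
    [0,0,0,-0.06,0],
    [0,0,0,-0.08,0],
    [0,0,0,-0.1,0],
    [0,0,0,-0.11,0],
    [0,0,0,-0.12,0],
    [0,0,0,-0.13,0],
    [0,0,0,-0.14,0],
    [0,0,0,-0.14,0],
    [0,0,0,-0.14,0],
  ],
)

```text
time: 16.88
eef_pos: [0.53, -0.1391, 0.13]
tcp_rot: [0.999, 0.043, -0.006, 0.001]
contact_force: [-2.1, 0.7, 5.1]
opening: 0.003
```

Run:
```python
from h import *
p=ctrl.read_camera("scene");s=ctrl.get_state();print(s["time"],s["eef_pos"],s["contact_force"]);cv2.imwrite("pics/s4c.png",cv2.resize(cv2.cvtColor(p["frame"],cv2.COLOR_RGB2BGR)[110:270,220:450],None,fx=3,fy=3))
```

```text
16.9333 [ 0.53005503 -0.13907819  0.12997087] [-2.28556924  0.94725498  7.24721847]
```

View pics/s4c.png

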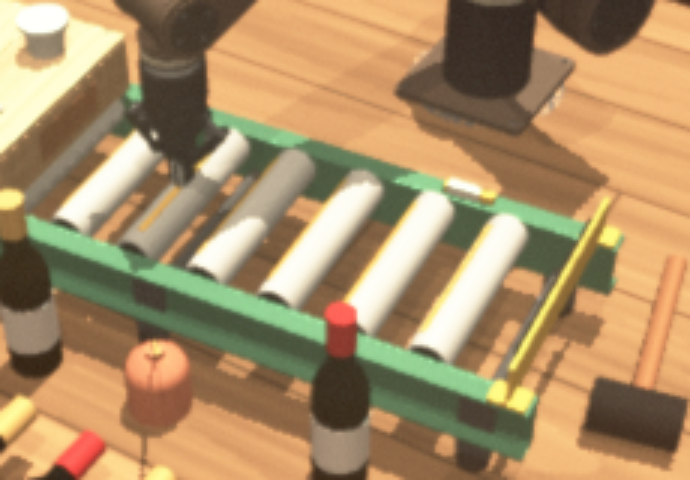

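The fingers rest on roller 5 at (180,175), its stroke is still on top at (155,215), and the force is 5 to 7 N. Nothing else has moved.

```bash
python3 -c "
from plant import ctrl
print(ctrl.sign_off())"
```

```text
the job is handed in; nothing more can be done
None
```

The seized roller is number 5 counted from the end stop. I handed the job in at about 17 s with the closed fingertips resting on top of it; the hand-in reported no verdict.

- **Sweep:** I stroked each bare roller about 16–18 mm towards the case, from number 1 to number 6, with readings of about 6–11 N.
- **Free rollers:** After the sweep, the top and scene pictures showed the strokes of rollers 1–4 and 6 swung to the case side. That is well past the required 6 mm of rim.
- **Seized roller:** Roller 5's stroke stayed centred on top, and it was the only one to give a clear sideways drag, about 4 N.
- **Final rest:** The last reading was 5–7 N upward on roller 5, with the grasp point about 19 mm above the roller tops. In the last picture the fingers touched no other roller, and the loose things in view looked unmoved. The gold bottle was only partly in that crop, and I did not re-measure any positions.

No checks failed or disagreed.

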